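# Key a shaft into its pulley and hold it home for the depth reading

## Task

First push the open drawer of the seating-depth check station home until it seats at its detent, so that its pulley stands over the spring-loaded probe. Then take the shaft with the key (blue mark) out of the rack, enter its nose in the pulley's bore, turn it until the key slips into the keyway and push it down against the probe's spring until its collar is fully home on the hub. Do not let go: finish while still gripping the shaft and pressing it home, so that the reading can be taken; leave the blank shaft in its socket and the loupe where it stands.

Things in the scene. Friction and masses are not known exactly. Their poses are not given: they have to be found in the camera images.
- station: Check station fixed to the desk: grey base 172 x 110 mm, 34 mm high, steel guide rails to 55 mm. Origin on the desk under the probe's axis; +x = the way the drawer is pushed home, z up. Base from 112 mm before (-x) to 60 mm behind. The probe lies under the pulley's bore only with the drawer home; with it open the solid base stops the shaft 10 mm short
- drawer (a joint): Drawer travel in m: 0 = home on its stop, positive = pulled out towards the robot (-x of the station), at most 0.070. Stays where left, takes about 2 to 4 N to push; in the last 2 mm a spring ball drops into the drawer's underside, draws it onto its stop and holds it there with about 8 N
- drawer_tab (a point): Middle of the front face of the drawer's upright tab (red face 46 mm wide; tab 13 mm thick; top edge 86 mm above the desk, free from 55 mm up); push here. Axes as the station's. 64.5 mm in front of the bore's axis, 74 mm above the desk
- hub_face (a point): Centre of the bore at the top face of the pulley's hub, 74 mm above the desk; +x points to the keyway, z up. Toothed pulley, flanges 70 mm wide (top 66 mm above the desk), hub 42 mm wide, 8 mm higher; clamped in the drawer at an angle that varies, will not turn. Bore 21.6 mm diameter, keyway 8 mm wide reaching 15.5 mm from the axis, both open through
- probe (a joint): How far the probe (steel pin 14 mm diameter in the base's well, its tip 34 mm above the desk at rest) is pressed down, in m: 0 = at rest, 0.010 = shaft's collar on the hub with the drawer home. Its spring pushes up with 5 N at 0 and 13 N at 0.010, so an unheld shaft rises again
- shaft: Steel shaft to fit, 100 mm long, about 0.25 kg, upright in a rack socket. Origin: centre of its lower end; z up, +x to the key. Nose 13 to 20 mm diameter over 5 mm; 20 mm to height 50; brass key 6 mm wide, to 14 mm from the axis, heights 22 to 46; collar 34 mm, heights 50 to 57; round grip 22 mm, heights 57 to 100, any grasp angle. Blue mark on collar and top end on the key's side
- collar (a point): Centre of the underside of the shaft's collar, 50 mm above its lower end; meets hub_face when the shaft is home. Axes as the shaft
- shaft_rack: Beech rack fixed to the desk, 180 x 52 x 30 mm, origin under its centre, long side along its x. Two sockets at x = -45 and +45 mm, 21 mm in diameter and 20 mm deep (bottom 10 mm above the desk), hold the shafts by the nose
- blank_shaft: A second steel shaft of the same shape without key and blue mark, standing in the other socket; leave it
- loupe: Black measuring loupe, 46 mm diameter, 70 mm high, standing; leave it
Not all that is in view belongs to the job. What is shaped like the shaft but orange or turquoise is not meant.

How it is judged (in metres and radians):
On the way, in this order (a step that is already met when the one before it is completed fails the run):
1. the drawer is home at its detent, the shaft still in the rack (value of joint drawer below 0.002 m and distance of shaft from where it was at the start of the episode below 0.02 m), for 0.2 s.
2. the shaft is lifted out of the rack (height (world z) of shaft above 0.032 m and distance of shaft from where it was at the start of the episode above 0.021 m and contact force between the fingers and shaft above 1 N), for 0.1 s.
3. the key has slipped into the keyway (z of collar in the frame of hub_face below 0.024 m and horizontal distance between collar and hub_face below 0.003 m and angle between the x axis of shaft and the x axis of hub_face, either way round below 0.3 rad), for 0.1 s.
At the end, for the whole second after the job is handed in: Through the last second: drawer home (within 2 mm); shaft keyed in the pulley, collar on the hub face (gap under 1.5 mm, axis within 3 mm and 0.06 rad, key within 0.3 rad of the keyway); probe pressed at least 8.5 mm; fingers still gripping the shaft (over 2 N), which is at rest (value of joint drawer below 0.002 m and z of collar in the frame of hub_face below 0.0015 m and horizontal distance between collar and hub_face below 0.003 m and angle between the z axis of shaft and the z axis of hub_face, either way round below 0.06 rad and angle between the x axis of shaft and the x axis of hub_face, either way round below 0.3 rad and value of joint probe above 0.0085 m and contact force between the fingers and shaft above 2 N and linear speed of shaft below 0.02 m/s); the arm keeps its last pose, push and grip.
It fails at once if the blank shaft is knocked or taken from its socket (distance of blank_shaft from where it was at the start of the episode above 0.015 m or angle between blank_shaft's own z axis and vertical above 0.3 rad).
It fails at once if the loupe is pushed away (distance of loupe from where it was at the start of the episode above 0.03 m).
It also fails if it takes over 59 s, if anything falls off the work surface, if the arm or the gripper's body presses on something with over 40 N, if the wrist force passes 120 N, or if a joint passes its speed limit or range.

## Robot

A 6-joint arm with a two-finger parallel gripper is mounted at the origin on a cart in front of the work surface, level with it; the furniture and walls round the work are solid. World frame = base frame: x ahead of the robot, y to its left, z up, the work surface at z = 0. Lengths are in m, angles in degrees, forces in N, time in s.
With the tool pointing down it reaches from about 0.35 to 0.875 m from the base axis. Payload 4.2 kg.
Tool frame: the origin (TCP) lies on the front face of the gripper's body, between the roots of the fingers; the fingertips stand 70 mm ahead of it and the grasp point (between the pads) lies 51 mm ahead of it (r.nose_length is the distance from the TCP to the fingertips, in m); z points along the fingers, y is the direction in which the jaws open and shut (so a half turn about z gives the same grasp; the last joint's range is limited). The gripper opens to 87 mm and grips with 3 to 60 N. Pads are 19 mm wide; open, the fingers measure 117 mm over their backs; the gripper's body (75 mm by 190 mm) begins 51 mm behind the grasp point.
Start: joints at [86.035, 22.042, 0.453, 0, -68.411, -14.817], TCP at [0.201, 0.592, 0.292] pointing down, gripper open.
Joint ranges: [-179.83, 179.83], [-69.29, 118.12], [-61.27, 80.66], [-181.25, 117.63], [-171.15, -9.14], [-177.46, 177.46]. Speed limits (degrees/s): [159.86, 159.86, 180, 180, 180, 180].

## Interface

Orientations are given as a 3x3 rotation matrix whose columns are the frame's x, y, z axes.
In Python, from station import telemetry, capture, order, r gives the robot as it stands.
- The arm moves only by the tool drive_tool, never from a script. Its argument "series" is a list of rows, each a list of 4 numbers: the shift along the tool's x, y, z as a fraction of full scale, then the turn about the tool's z as a fraction of full scale. In form: [[dx, dy, dz, turn], ...]. A call has 1 to 10 rows; each row is the pose to reach, as a shift and turn from the pose commanded when the call began, along the tool's axes at that moment; what a row does not reach only later rows make up. Full scale, the value 1, is 0.12 m for a shift and 2 rad for a turn. A row lasts 1/8 s, in which the tool goes at most 62.5 mm and 10.7 degrees, less where a joint would pass 70% of its speed; a pose out of reach is approached as far as the arm can. A call with a number of a shift or a turn outside -1 to 1 is refused whole. A call with a gripper value outside its range is refused whole. "fingers" is the finger opening in mm, from 0 to 87, set as the call begins (left out, the last holds). The fingers move at their own pace and stop on an object; the grip force is fixed at half the most. Time passes only in rows, so rows that repeat a pose let the fingers close. It gives the time, the measured TCP pose, the force and the opening at its end, in the units of the state.
- telemetry.sense(): the state, without advancing time (a new reading comes with each control period).
- capture(name): name is "side" or "top" or "wrist"; returns a dict with "color" (400x640x3 uint8, blue, green, red), "fx", "fy", "cx", "cy" (pixels), "k1" (the pictures are not rectified: a ray, as slopes to the right and down, at radius r is drawn at 1 + k1 r^2 times it, then the intrinsics apply), "eye" and "attitude" of the camera in the world; the wrist camera has in their place "mount" (4x4, takes a point from camera to tool coordinates, whose origin is the TCP and whose axes are the flange's). Camera axes: x right, y up, looking along -z (the intrinsics and any distortion apply to the point x, -y, -z); pixel columns grow to the right and rows downward; lengths in m; the calibration is good to about 2 mm. A picture is of the moment at which its call begins: read the wrist's pose just before it. There is no depth.
- order.finish_job(): hands the job in, once; it reports no verdict.
The state is a dict: "time_s": time; "joints": joint angles; "joint_velocities": joint speeds; "effort": joint torques, N m; "tcp_pos": TCP position; "ee_rot": TCP orientation; "wrist_force": force on the tool from outside, world axes, zero at the start; "moment": the same for the moment, N m; "gripper_width": opening from 0.0 (shut) to 1.0 (fully open).
Only numpy, scipy, OpenCV 4.12 (cv2) and the standard library are available. Lean on these libraries where they do the work, as an engineer would, in place of code of your own. Each camera call takes 0.05 s, during which the arm holds its last target. There are 200 camera calls.

## Working session

There is one attempt and no reset: what is moved stays moved. The work goes in short steps, Python scripts to look and compute and a tool call to move; the robot and the scene stay as the last step left them, time stands still between calls to the robot, and variables do not carry over. Pictures are saved under pics/ and viewed, about 8 in all and at most 12, crops included, and the job is handed in when it is done.

Besides the shell and the picture viewer there is one more tool, called after "Call:" as name(argument=value, ...) on one line, values as JSON. drive_tool: Moves the arm, as the interface text tells. Shift numbers are shares of 0.12 m and turn numbers shares of 2 rad, none past 1 either way. Its arguments: {"type":"object","properties":{"series":{"type":"array","items":{"type":"array","items":{"type":"number","minimum":-1,"maximum":1}}},"fingers":{"type":"number"}},"required":["series"]}

```bash
mkdir -p pics; ls
cat > h.py <<'E'
import numpy as np, cv2, json, pickle
from station import telemetry, capture, order, r
def snap(name, tag):
    s=telemetry.sense(); c=capture(name)
    if name=="wrist":
        T=np.eye(4); T[:3,:3]=np.array(s["ee_rot"]); T[:3,3]=s["tcp_pos"]; M=T@np.array(c["mount"])
        R,e=M[:3,:3],M[:3,3]
    else: R,e=np.array(c["attitude"]),np.array(c["eye"])
    c["R"],c["e"]=R,e; pickle.dump(c,open(tag+".pkl","wb"))
    cv2.imwrite("pics/"+tag+".png",c["color"]); return c
def load(tag): return pickle.load(open(tag+".pkl","rb"))
def KD(c): return np.array([[c["fx"],0,c["cx"]],[0,c["fy"],c["cy"]],[0,0,1.]]),np.array([c["k1"],0,0,0.])
def world(c,u,v,z):
    K,D=KD(c); p=cv2.undistortPoints(np.array([[[u,v]]],float),K,D)[0,0]
    d=c["R"]@np.array([p[0],-p[1],-1]); return c["e"]+d*(z-c["e"][2])/d[2]
def pix(c,P):
    K,D=KD(c); q=(np.atleast_2d(P)-c["e"])@c["R"]*[1,-1,-1]
    return cv2.projectPoints(q,np.zeros(3),np.zeros(3),K,D)[0][:,0]
E
python3 -c "
from h import *
print(telemetry.sense())
a=snap('top','t0');b=snap('side','s0');w=snap('wrist','w0')
for c in(a,b,w): print(c['e'],c['R'].round(3).tolist(),c['fx'],c['k1'])
"
```

```text
pics
{'time_s': 0.0, 'joints': array([ 8.60361112e+01,  2.20908657e+01,  3.79993608e-01, -3.07837791e-02,
       -6.84127702e+01, -1.48164697e+01]), 'joint_velocities': array([ 0.04029936,  0.06313807, -0.06126536,  0.02299899,  0.05939547,
        0.06210353]), 'effort': array([-4.88849237e-04, -3.90664744e+01,  1.87398130e+01,  4.21957210e+00,
        1.08404263e-02, -2.12801310e-04]), 'tcp_pos': array([0.20103775, 0.5912987 , 0.29115517]), 'ee_rot': array([[ 9.46695871e-01, -3.22128094e-01, -6.47569368e-04],
       [-3.22128738e-01, -9.46693503e-01, -2.11821612e-03],
       [ 6.92872085e-05,  2.21390716e-03, -9.99997547e-01]]), 'wrist_force': array([-0.22982698, -1.57304374,  0.47543685]), 'moment': array([-0.00266058,  0.05067857,  0.0150784 ]), 'gripper_width': 0.9998920012289805}
[0.42046106 0.0128225  1.18994707] [[0.029, 0.997, -0.071], [-1.0, 0.029, -0.002], [0.0, 0.072, 0.997]] 430.724668474467 0.026030960482606717
[0.39001523 0.99025142 0.5275798 ] [[-0.994, 0.034, -0.103], [-0.108, -0.395, 0.912], [-0.009, 0.918, 0.396]] 466.46127930810377 -0.031441667176051666
[0.2667239  0.56935852 0.38391634] [[-0.321, 0.917, 0.238], [-0.947, -0.311, -0.078], [0.002, -0.25, 0.968]] 309.24187254664037 0.0033768848409424603
```

View pics/t0.png

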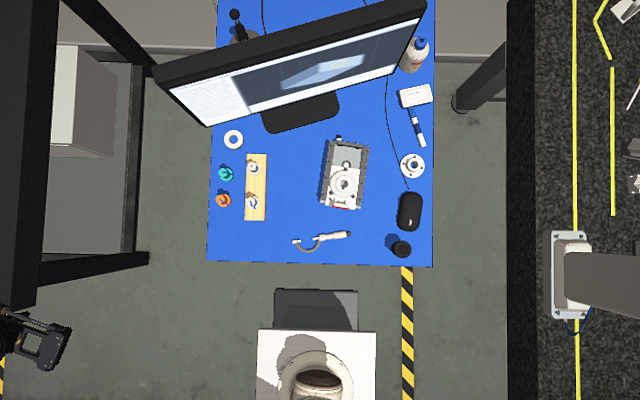

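View pics/s0.png

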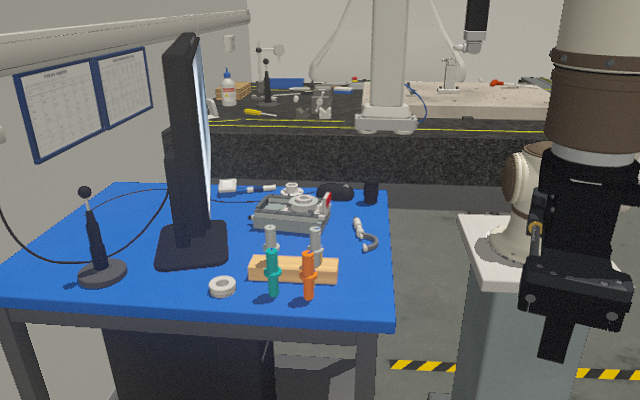

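The top picture shows the rack at about (255,187) with shafts at (252,167) and (252,201). The station is at about (345,175) with its red tab at the near edge (340,208), and the loupe is at (401,248). The side view agrees. Next I enlarge the top crop and compute rough positions.

```bash
python3 -c "
from h import *
c=load('t0')
cv2.imwrite('pics/t0c.png',cv2.resize(c['color'][110:270,205:435],None,fx=3.4,fy=3.4,interpolation=cv2.INTER_CUBIC))
w=load('w0'); print(np.array(capture('wrist')['mount']).round(4).tolist())
for n,u,v,z in [('shA',252,167,.11),('shB',252,201,.11),('bore',344,184,.074),('tab',340,208,.074),('loupe',401,248,.07),('rack1',247,154,.03),('rack2',265,220,.03),('monbase',300,125,0),('monlow',210,126,.15)]: print(n,world(c,u,v,z).round(3))
"
```

```text
[[0.0011, 0.9682, 0.2503, 0.0693], [1.0, -0.0009, -0.0007, -0.0002], [-0.0005, 0.2503, -0.9682, -0.0926], [0.0, 0.0, 0.0, 1.0]]
shA [0.576 0.176 0.11 ]
shB [0.49  0.173 0.11 ]
bore [ 0.544 -0.059  0.074]
tab [ 0.481 -0.05   0.074]
loupe [ 0.383 -0.211  0.07 ]
rack1 [0.623 0.203 0.03 ]
rack2 [0.445 0.148 0.03 ]
monbase [0.715 0.063 0.   ]
monlow [0.668 0.277 0.15 ]
```

View pics/t0c.png

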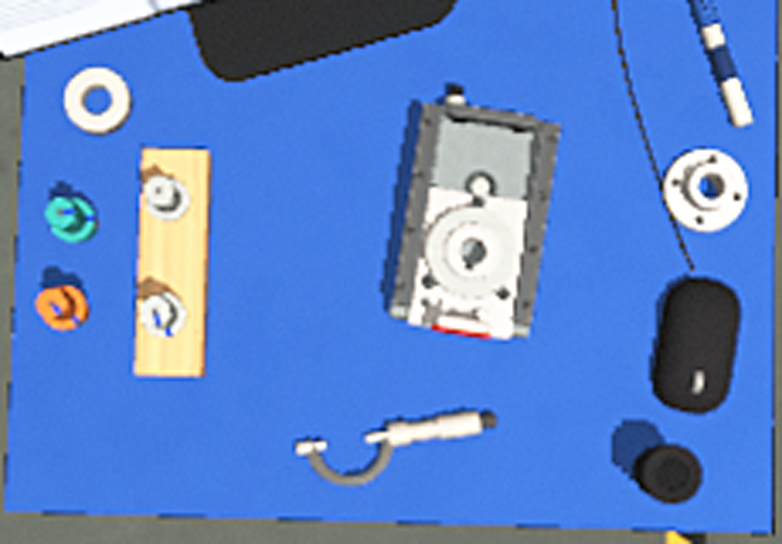

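Shaft B (the near one, about (0.49, 0.173)) carries the blue mark. The station's +x is about -10° in the world frame. I'll move to a viewpoint between rack and station.

Call:
drive_tool(series=[[0.45, 0.43, 0, 0], [0.9, 0.86, 0, 0], [0.9, 0.86, 0, 0]])

```text
time_s: 0.57
tcp_pos: [0.271, 0.4565, 0.2924]
ee_rot: [[0.946, -0.324, -0.0], [-0.324, -0.946, -0.001], [-0.0, 0.001, -1.0]]
wrist_force: [0.4, 0.4, 0.1]
gripper_width: 1.001
```

Call:
drive_tool(series=[[0.45, 0.43, 0, 0], [0.9, 0.86, 0, 0], [0.9, 0.86, 0, 0]])

```text
time_s: 0.95
tcp_pos: [0.34, 0.3245, 0.2924]
ee_rot: [[0.946, -0.324, 0.0], [-0.324, -0.946, 0.0], [-0.0, -0.0, -1.0]]
wrist_force: [0.7, 0.2, 0.2]
gripper_width: 1.0
```

Call:
drive_tool(series=[[0.45, 0.43, 0, 0], [0.9, 0.86, 0, 0], [0.9, 0.86, 0, 0]])

```text
time_s: 1.32
tcp_pos: [0.4091, 0.1922, 0.2924]
ee_rot: [[0.946, -0.324, 0.0], [-0.324, -0.946, 0.0], [0.0, -0.0, -1.0]]
wrist_force: [-0.1, 0.4, 0.4]
gripper_width: 1.001
```

Call:
drive_tool(series=[[0.45, 0.43, 0, 0], [0.9, 0.86, 0, 0], [0.9, 0.86, 0, 0], [0.9, 0.86, 0, 0]], fingers=0)

```text
time_s: 1.82
tcp_pos: [0.478, 0.0607, 0.292]
ee_rot: [[0.946, -0.325, -0.0], [-0.325, -0.946, -0.0], [-0.0, 0.0, -1.0]]
wrist_force: [0.0, -0.1, -0.1]
gripper_width: 0.63
```

```bash
python3 -c "
from h import *
w=snap('wrist','w1'); s=telemetry.sense(); print(s['time_s'],s['tcp_pos'],s['ee_rot'].round(3).tolist(),s['gripper_width'])
print(pix(w,[[.49,.173,.11],[.576,.176,.11],[.544,-.059,.074],[.481,-.05,.074]]))
"
```

```text
1.875 [0.47759444 0.06151706 0.29201311] [[0.946, -0.324, -0.0], [-0.324, -0.946, 0.0], [-0.0, 0.0, -1.0]] 0.5831064704120226
[[199.76822599 225.42804821]
 [155.58770272 137.77636332]
 [414.59111906  86.39378212]
 [421.56237068 152.97651752]]
```

View pics/w1.png

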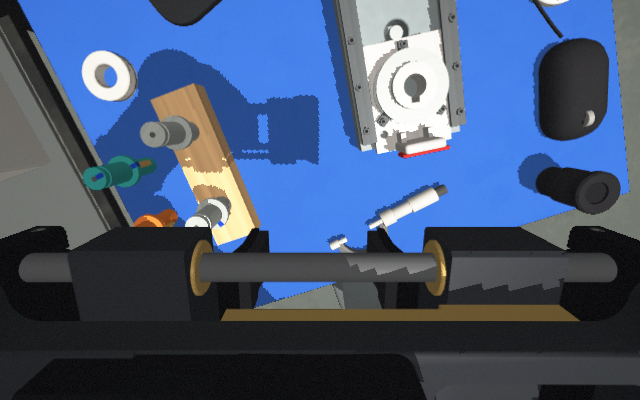

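The wrist picture shows the hub at about (412,87), the red tab face from (400,155) to (448,149), the blank shaft's top at (152,132) and the keyed shaft partly hidden at (208,215). Now I measure the tab and hub from it.

```bash
python3 -c "
from h import *
w=load('w1'); im=w['color'].astype(int)
m=(im[...,2]>150)&(im[...,1]<70)&(im[...,0]<70); ys,xs=np.nonzero(m); k=(xs>380)&(xs<470);xs,ys=xs[k],ys[k]
L=xs.argmin();R=xs.argmax();print(xs[L],ys[L],xs[R],ys[R])
f=np.array([[x,ys[xs==x].min()] for x in range(xs.min()+2,xs.max()-1)])
P=np.array([world(w,x,y,.086) for x,y in f]); print(P[0].round(4),P[-1].round(4))
d=P[-1]-P[0]; print('tab mid',((P[0]+P[-1])/2).round(4),'normal deg',np.degrees(np.arctan2(d[0],-d[1]))*-1+0)
for a,b in [((363,150),(337,10)),((462,122),(441,5))]:
  A,B=world(w,*a,.055),world(w,*b,.055); print('rail',A.round(3),np.degrees(np.arctan2(*(B-A)[1::-1])))
print('hub',world(w,411,87,.074).round(4))
cv2.imwrite('pics/w1c.png',cv2.resize(w['color'][20:170,330:480],None,fx=4,fy=4,interpolation=cv2.INTER_CUBIC))
"
```

```text
403 155 449 147Traceback (most recent call last):
  File "<string>", line 6, in <module>
    f=np.array([[x,ys[xs==x].min()] for x in range(xs.min()+2,xs.max()-1)])
                   ~~~~~~~~~~~~~^^
    return umr_minimum(a, axis, None, out, keepdims, initial, where)
ValueError: zero-size array to reduction operation minimum which has no identity
```

```bash
python3 -c "
from h import *
w=load('w1'); im=w['color'].astype(int)
P=np.array([world(w,x,y,.086) for x,y in [(400,155),(449,147)]]); print(P.round(4),np.linalg.norm(P[1]-P[0]))
d=P[1]-P[0]; print('tab mid',P.mean(0).round(4),'xdir deg',np.degrees(np.arctan2(d[0],-d[1])))
for a,b in [((363,150),(337,10)),((462,122),(441,5))]:
  A,B=world(w,*a,.055),world(w,*b,.055); print('rail',A.round(3),np.degrees(np.arctan2(*(B-A)[1::-1])))
print('hub',world(w,411,87,.074).round(4))
cv2.imwrite('pics/w1c.png',cv2.resize(w['color'][20:170,330:480],None,fx=4,fy=4,interpolation=cv2.INTER_CUBIC))
"
```

```text
[[ 0.4883 -0.0265  0.086 ]
 [ 0.4804 -0.0727  0.086 ]] 0.04681528603958002
tab mid [ 0.4843 -0.0496  0.086 ] xdir deg -9.601057824539097
rail [0.5   0.002 0.055] -6.233631166145689
rail [ 0.495 -0.103  0.055] -2.0156420793585985
hub [ 0.5446 -0.0557  0.074 ]
```

View pics/w1c.png

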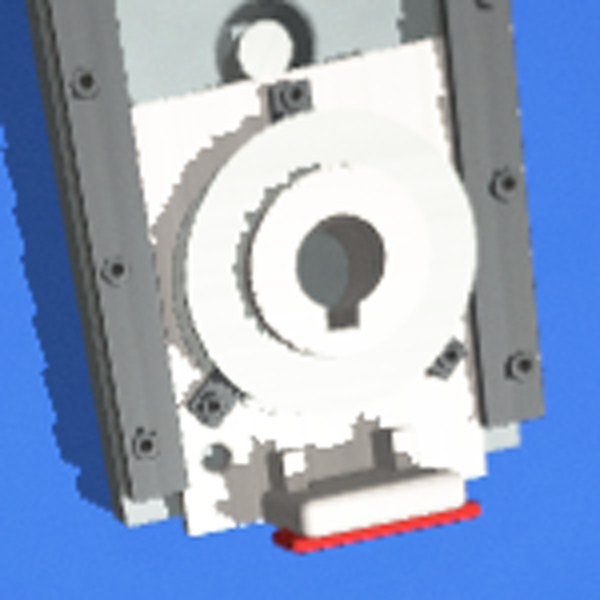

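```bash
python3 -c "
from h import *
w=load('w1')
b=world(w,415.25,85,.074);p=world(w,396.8,32,.034);k=world(w,415.75,102,.074);print('bore',b.round(4),'probe',p.round(4),'d',(p-b).round(4),'key dir deg',np.degrees(np.arctan2(*(k-b)[1::-1])),np.linalg.norm(k-b))
a=np.radians(-9.6);x=np.array([np.cos(a),np.sin(a),0]); t=np.array([.4843,-.0496,0])
print('bore from tab',t+.0645*x,'travel',(p-b)@x,'lat',(p-b)@[-x[1],x[0],0])
print('from loupe', world(w,597,192,.07))
T=t-x*.045;T[2]=.2; s=telemetry.sense(); print('tool shift',s['ee_rot'].T@(T-s['tcp_pos'])/.12)
"
```

```text
bore [ 0.545  -0.0599  0.074 ] probe [ 0.601  -0.0673  0.034 ] d [ 0.056  -0.0074 -0.04  ] key dir deg 167.43899523937378 0.015404170625925454
bore from tab [ 0.54789674 -0.06035658  0.        ] travel 0.05641499238096045 lat 0.0019880651856602214
from loupe [ 0.38176881 -0.21375755  0.07      ]
tool shift [-0.01744235  0.91850322  0.7668314 ]
```

Call:
drive_tool(series=[[-0.02, 0.45, 0.2, -0.04], [-0.02, 0.92, 0.5, -0.081], [-0.02, 0.92, 0.77, -0.081], [-0.02, 0.92, 0.77, -0.081]], fingers=0)

```text
time_s: 2.38
tcp_pos: [0.4379, -0.0418, 0.1982]
ee_rot: [[0.986, -0.165, -0.005], [-0.165, -0.986, -0.001], [-0.005, 0.002, -1.0]]
wrist_force: [0.4, 0.7, -0.3]
gripper_width: 0.128
```

Call:
drive_tool(series=[[0, 0, 0.3, 0], [0, 0, 0.55, 0], [0, 0, 0.55, 0]])

```text
time_s: 2.75
tcp_pos: [0.4397, -0.0409, 0.1337]
ee_rot: [[0.987, -0.163, -0.002], [-0.163, -0.987, -0.001], [-0.002, 0.001, -1.0]]
wrist_force: [0.7, -0.4, 1.1]
gripper_width: 0.004
```

```bash
python3 -c "
from h import *
s=telemetry.sense(); print(s['time_s'],s['tcp_pos'],s['wrist_force'],s['gripper_width'],np.degrees(np.arctan2(s['ee_rot'][1,0],s['ee_rot'][0,0])))
T=np.array([.4843,-.0496,.134]); print((s['ee_rot'].T@(T-s['tcp_pos'])).round(4))"
```

```text
2.75 [ 0.4396542  -0.04087024  0.13365449] [ 0.70390943 -0.43940783  1.11312257] 0.004415847207410609 -9.363296225441209
[ 0.0455  0.0014 -0.0004]
```

Call:
drive_tool(series=[[0.15, 0.01, 0, 0], [0.27, 0.01, 0, 0], [0.35, 0.01, 0, 0], [0.43, 0.01, 0, 0], [0.51, 0.01, 0, 0], [0.59, 0.01, 0, 0], [0.65, 0.01, 0, 0], [0.7, 0.01, 0, 0], [0.7, 0.01, 0, 0]])

```text
time_s: 3.88
tcp_pos: [0.5235, -0.0569, 0.1346]
ee_rot: [[0.986, -0.165, 0.003], [-0.165, -0.986, -0.0], [0.003, -0.0, -1.0]]
wrist_force: [0.1, -0.1, 0.9]
gripper_width: 0.007
```

Call:
drive_tool(series=[[0.025, 0, 0, 0], [0.04, 0, 0, 0], [0.05, 0, 0, 0], [0.06, 0, 0, 0], [0.06, 0, 0, 0]])

```text
time_s: 4.5
tcp_pos: [0.5253, -0.0583, 0.1332]
ee_rot: [[0.986, -0.166, -0.01], [-0.166, -0.986, -0.0], [-0.01, 0.002, -1.0]]
wrist_force: [-9.5, 3.5, 6.4]
gripper_width: 0.008
```

Call:
drive_tool(series=[[0.02, 0, 0, 0], [0.04, 0, 0, 0], [0.06, 0, 0, 0], [0.06, 0, 0, 0]])

```text
time_s: 5.0
tcp_pos: [0.5263, -0.0594, 0.1322]
ee_rot: [[0.986, -0.167, -0.025], [-0.167, -0.986, -0.0], [-0.025, 0.004, -1.0]]
wrist_force: [-22.7, 9.6, 16.1]
gripper_width: 0.003
```

Call:
drive_tool(series=[[-0.2, 0, 0, 0], [-0.5, 0, 0, 0], [-0.6, 0, -0.4, 0], [-0.6, 0, -0.95, 0], [-0.6, 0, -0.95, 0], [-0.6, 0, -0.95, 0]], fingers=60)

```text
time_s: 5.75
tcp_pos: [0.4653, -0.0475, 0.2482]
ee_rot: [[0.986, -0.165, 0.002], [-0.165, -0.986, 0.001], [0.002, -0.001, -1.0]]
wrist_force: [0.2, 0.1, -0.9]
gripper_width: 0.606
```

```bash
python3 -c "
from h import *
w=snap('wrist','w2'); s=telemetry.sense(); print(s['time_s'],s['tcp_pos'],s['wrist_force'])
p=pix(w,[[.601,-.067,.074]])[0];print(p,pix(w,[[.49,.173,.1]]))
x0=int(p[0])-75;y0=max(0,int(p[1])-75);print(x0,y0)
cv2.imwrite('pics/w2c.png',np.hstack([cv2.resize(w['color'][y0:y0+150,x0:x0+150],(500,500),interpolation=cv2.INTER_CUBIC)]))
"
```

```text
5.8 [ 0.46486107 -0.04761837  0.24709968] [ 0.18437056 -0.0511695   0.62885567]
[313.56924286  31.91151865] [[ 46.604149  223.9035707]]
238 0
```

View pics/w2c.png

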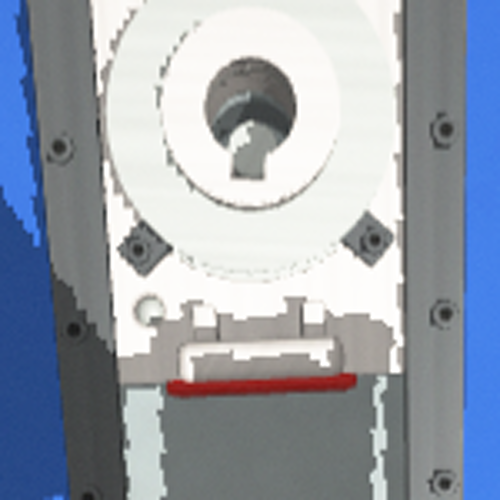

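Call:
drive_tool(series=[[-0.24, -0.46, 0, 0], [-0.47, -0.93, 0, 0], [-0.47, -0.93, 0, 0]])

```text
time_s: 6.18
tcp_pos: [0.4269, 0.0747, 0.2464]
ee_rot: [[0.987, -0.159, -0.003], [-0.159, -0.987, -0.001], [-0.002, 0.002, -1.0]]
wrist_force: [0.9, -0.7, -0.5]
gripper_width: 0.687
```

Call:
drive_tool(series=[[-0.24, -0.46, 0, 0], [-0.47, -0.93, 0, 0], [-0.47, -0.93, 0, 0], [-0.47, -0.93, 0, 0]])

```text
time_s: 6.68
tcp_pos: [0.3907, 0.1905, 0.2466]
ee_rot: [[0.986, -0.165, -0.002], [-0.165, -0.986, -0.002], [-0.002, 0.003, -1.0]]
wrist_force: [0.6, 0.2, 0.2]
gripper_width: 0.692
```

```bash
python3 -c "
from h import *
c=load('w2'); b=world(c,313,31.5,.074);k=world(c,312.7,54,.074);t=world(c,238+262*.3,380*.3,.086)
print('bore',b.round(4),'key',np.degrees(np.arctan2(*(k-b)[1::-1])),np.linalg.norm(k-b),'tab',t.round(4),(b-t).round(4))
w=snap('wrist','w3'); s=telemetry.sense(); print(s['time_s'],s['tcp_pos'])
p=pix(w,[[.49,.173,.1]])[0];print(p)
x0=int(p[0])-70;y0=max(0,int(p[1])-100);print(x0,y0)
cv2.imwrite('pics/w3c.png',cv2.resize(w['color'][y0:y0+160,x0:x0+160],(560,560),interpolation=cv2.INTER_CUBIC))
"
```

```text
bore [ 0.6014 -0.0666  0.074 ] key 169.4824910530868 0.01612562078842168 tab [ 0.5395 -0.0592  0.086 ] [ 0.0618 -0.0075 -0.012 ]
6.725 [0.3909561  0.19001229 0.24686744]
[318.02117028  75.83980228]
248 0
```

View pics/w3c.png

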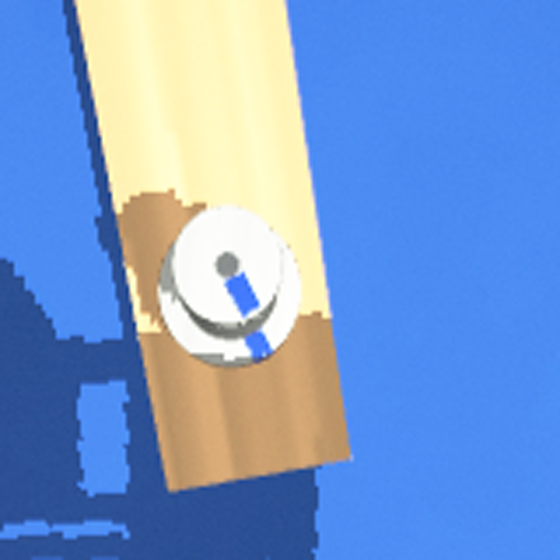

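```bash
python3 -c "
from h import *
w=load('w3'); f=lambda x,y,z: world(w,248+x/3.5,y/3.5,z)
o=f(227,264,.11);m=f(241,294,.11);q=f(258,346,.067); o2=f(230,287,.067)
print('top',o.round(4),'collar centre',o2.round(4))
for a in(m,q): d=(a-o)[:2]; print(np.degrees(np.arctan2(d[1],d[0])),np.linalg.norm(d))
s=telemetry.sense(); T=o.copy(); T[2]=.141
print('shift',(s['ee_rot'].T@(T-s['tcp_pos'])/.12).round(3), s['joints'])
"
```

```text
top [0.4896 0.1767 0.11  ] collar centre [0.4901 0.1764 0.067 ]
-163.06715362680876 0.006219506230784692
-160.9209178278931 0.014358957892411853
shift [ 0.83  -0.03   0.881] [ 4.74885300e+01  5.81997653e+00 -2.86872429e+01 -2.42961062e-03
 -5.56416728e+01  3.29207915e+01]
```

The keyed shaft's axis is at (0.490, 0.1765), confirmed at two heights, with the key at -162°. The bore is at (0.6014, -0.0666), which matches the probe, so the drawer is home. The keyway is at about 168.5°. Now I grasp the shaft.

Call:
drive_tool(series=[[0.4, -0.015, 0, -0.09], [0.83, -0.03, 0.1, -0.175], [0.83, -0.03, 0.3, -0.175], [0.83, -0.03, 0.6, -0.175], [0.83, -0.03, 0.8, -0.175], [0.83, -0.03, 0.866, -0.175], [0.83, -0.03, 0.866, -0.175]], fingers=60)

```text
time_s: 7.6
tcp_pos: [0.4901, 0.1773, 0.1438]
ee_rot: [[0.983, 0.182, -0.0], [0.182, -0.983, -0.001], [-0.001, 0.001, -1.0]]
wrist_force: [-0.3, -0.5, -0.0]
gripper_width: 0.692
```

```bash
python3 -c "
from h import *
s=telemetry.sense(); print(s['time_s'],s['tcp_pos'],s['ee_rot'].round(4).tolist(),s['wrist_force'],(s['ee_rot'].T@(np.array([.49,.1765,.143])-s['tcp_pos'])/.12).round(3),s['joints'])"
```

```text
7.6 [0.49009919 0.17731572 0.14380103] [[0.9834, 0.1816, -0.0005], [0.1816, -0.9834, -0.0007], [-0.0006, 0.0006, -1.0]] [-0.27187172 -0.51406815 -0.03183756] [-0.002  0.007  0.007] [ 3.77508779e+01  2.13858372e+01 -2.51367259e+01  1.86633570e-02
 -4.35220822e+01  6.26960687e+01]
```

Call:
drive_tool(series=[[0, 0, 0, 0], [0, 0, 0, 0], [0, 0, 0, 0], [0, 0, 0, 0], [0, 0, 0, 0], [0, 0, 0, 0]], fingers=0)

```text
time_s: 8.35
tcp_pos: [0.4898, 0.1783, 0.144]
ee_rot: [[0.983, 0.183, 0.0], [0.183, -0.983, -0.0], [0.0, 0.0, -1.0]]
wrist_force: [0.2, -0.3, 1.0]
gripper_width: 0.246
```

Call:
drive_tool(series=[[0, 0, -0.1, 0], [0, 0, -0.25, 0], [0, 0, -0.5, 0], [0, 0, -0.8, 0], [0, 0, -0.85, 0], [0, 0, -0.85, 0]], fingers=0)

```text
time_s: 9.1
tcp_pos: [0.489, 0.1781, 0.2453]
ee_rot: [[0.983, 0.183, -0.001], [0.183, -0.983, 0.0], [-0.001, -0.0, -1.0]]
wrist_force: [-0.1, 0.2, -3.5]
gripper_width: 0.246
```

```bash
python3 -c "
from h import *
s=telemetry.sense(); print(s['time_s'],s['tcp_pos'],s['wrist_force'],s['gripper_width']*87,(s['ee_rot'].T@(np.array([.6014,-.0666,.245])-s['tcp_pos'])/.12).round(3),np.degrees(np.arctan2(s['ee_rot'][1,0],s['ee_rot'][0,0])))"
```

```text
9.1 [0.4890395  0.17814137 0.24532846] [-0.13766375  0.24257656 -3.47810732] 21.387248838267936 [5.480e-01 2.176e+00 1.000e-03] 10.524597799297892
```

Call:
drive_tool(series=[[0.09, 0.36, 0, 0], [0.183, 0.725, 0, 0], [0.183, 0.725, 0, 0]])

```text
time_s: 9.48
tcp_pos: [0.5269, 0.0944, 0.2434]
ee_rot: [[0.984, 0.179, -0.005], [0.179, -0.984, -0.002], [-0.005, 0.001, -1.0]]
wrist_force: [0.1, 0.3, -3.5]
gripper_width: 0.245
```

Call:
drive_tool(series=[[0.09, 0.36, 0, 0], [0.183, 0.725, 0, 0], [0.183, 0.725, 0, 0]])

```text
time_s: 9.85
tcp_pos: [0.5646, 0.0136, 0.2438]
ee_rot: [[0.984, 0.18, -0.004], [0.18, -0.984, -0.001], [-0.004, 0.0, -1.0]]
wrist_force: [-0.4, 0.4, -3.1]
gripper_width: 0.243
```

Call:
drive_tool(series=[[0.09, 0.36, 0, 0.09], [0.18, 0.72, 0, 0.18], [0.18, 0.72, 0, 0.257], [0.18, 0.72, 0, 0.257], [0.18, 0.72, 0, 0.257], [0.18, 0.72, 0, 0.257]])

```text
time_s: 10.6
tcp_pos: [0.6016, -0.0647, 0.2458]
ee_rot: [[0.947, -0.322, -0.0], [-0.322, -0.947, 0.0], [-0.0, 0.0, -1.0]]
wrist_force: [0.8, 0.3, -2.9]
gripper_width: 0.239
```

```bash
python3 -c "
from h import *
w=snap('wrist','w4');snap('side','s4'); s=telemetry.sense(); print(s['time_s'],s['tcp_pos'],s['wrist_force'],(s['ee_rot'].T@(np.array([.6014,-.0666,.245])-s['tcp_pos'])*1e3).round(1),np.degrees(np.arctan2(s['ee_rot'][1,0],s['ee_rot'][0,0])))
p=pix(w,[[.6014,-.0666,.11]])[0]; print(p)
c=load('s4');q=pix(c,[[.6014,-.0666,.11]])[0];print(q)
g=lambda im,p,y: cv2.resize(im[max(0,y):max(0,y)+130,int(p[0])-65:int(p[0])+65],(400,400),interpolation=cv2.INTER_CUBIC)
print(int(p[0])-65,max(0,int(p[1])-85),int(q[0])-65,max(0,int(q[1])-65))
cv2.imwrite('pics/w4c.png',np.hstack([g(w['color'],p,int(p[1])-85),g(c['color'],q,int(q[1])-65)]))"
```

```text
10.7 [ 0.60169958 -0.06500993  0.24600083] [ 0.34839129 -0.24217507 -2.86452581] [0.2 1.6 1. ] -18.80690948219271
[319.90642767 213.50722009]
[279.85907273 181.47938868]
254 128 214 116
```

View pics/w4c.png

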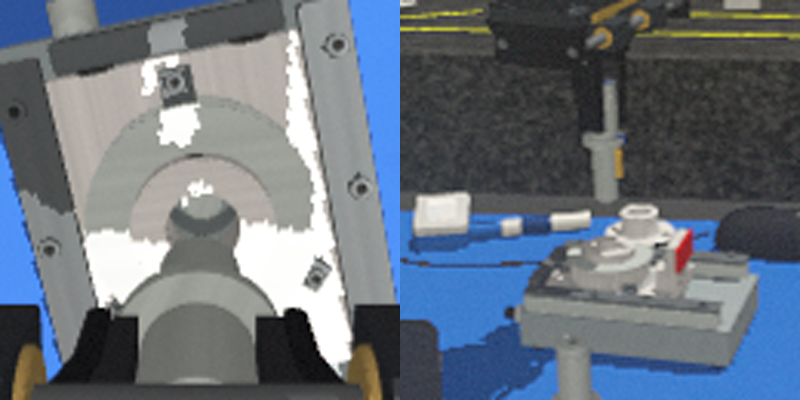

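```bash
python3 -c "
from h import *
w=load('w4'); s=telemetry.sense(); R=s['ee_rot']; x=R[:,0]; y=R[:,1]; t=s['tcp_pos']
f=lambda u,v,z: world(w,254+u*.325,128+v*.325,z)
h=f(203,155,.074)-x*.021; b=f(203,192,.074)-x*.0108
print('hub',h.round(4),'bore',b.round(4))
l=f(168,222,.074);r_=f(238,222,.074); print('bore w',np.linalg.norm(r_-l),((l+r_)/2).round(4))
P=[]
for rad,z in [(.0065,.112),(.010,.117),(.017,.162)]:
  c=t.copy();c[2]=z; P+=[c+x*rad,c+y*rad,c-y*rad]
print(((pix(w,P)-[254,128])/.325).round(0).tolist())
g=w['color'][128:258,254:384]
cv2.imwrite('pics/w4d.png',cv2.resize(g[50:115,30:105],(750,650),interpolation=cv2.INTER_CUBIC))"
```

```text
hub [ 0.6012 -0.0668  0.074 ] bore [ 0.6008 -0.0667  0.074 ]
bore w 0.020074736360382758 [ 0.6027 -0.0674  0.074 ]
[[196.0, 241.0], [223.0, 266.0], [170.0, 266.0], [197.0, 233.0], [238.0, 272.0], [155.0, 272.0], [197.0, 258.0], [283.0, 340.0], [111.0, 340.0]]
```

View pics/w4d.png

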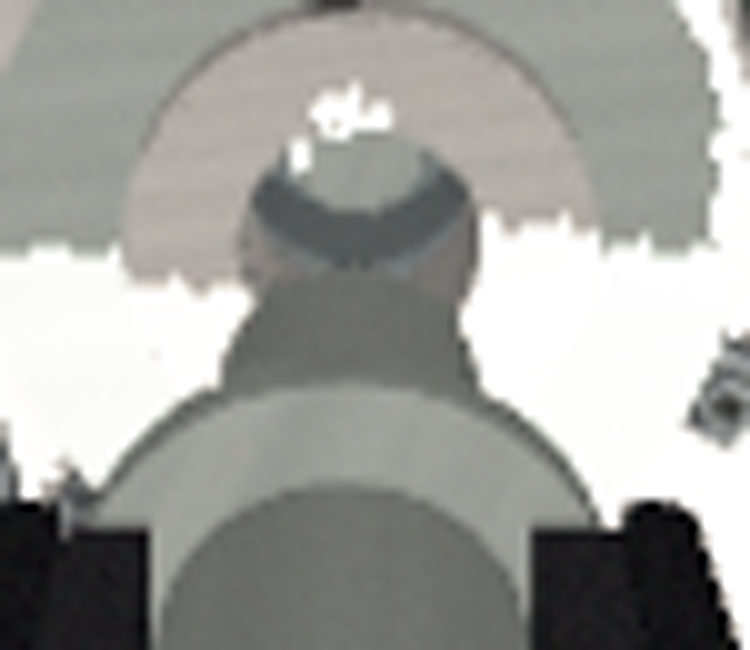

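The bore and the shaft axis agree to about 1–2 mm. The nose sits about 1 mm short in both tool x and y, so I correct that and lower the nose into the bore.

Call:
drive_tool(series=[[0.008, 0.01, 0.1, 0], [0.008, 0.01, 0.2, 0], [0.008, 0.01, 0.28, 0], [0.008, 0.01, 0.33, 0], [0.008, 0.01, 0.37, 0], [0.008, 0.01, 0.4, 0], [0.008, 0.01, 0.42, 0], [0.008, 0.01, 0.42, 0]])

```text
time_s: 11.7
tcp_pos: [0.6022, -0.0669, 0.1953]
ee_rot: [[0.946, -0.324, -0.0], [-0.324, -0.946, 0.0], [-0.0, -0.0, -1.0]]
wrist_force: [-0.9, 1.3, -4.0]
gripper_width: 0.245
```

Call:
drive_tool(series=[[0, 0, 0.02, 0], [0, 0, 0.04, 0], [0, 0, 0.055, 0], [0, 0, 0.055, 0]])

```text
time_s: 12.2
tcp_pos: [0.6023, -0.067, 0.1886]
ee_rot: [[0.946, -0.324, -0.0], [-0.324, -0.946, 0.0], [-0.0, -0.0, -1.0]]
wrist_force: [0.1, 1.0, -4.4]
gripper_width: 0.244
```

Call:
drive_tool(series=[[0, 0, 0.02, 0], [0, 0, 0.035, 0], [0, 0, 0.05, 0], [0, 0, 0.05, 0]])

```text
time_s: 12.7
tcp_pos: [0.6023, -0.067, 0.1827]
ee_rot: [[0.946, -0.324, -0.0], [-0.324, -0.946, 0.0], [-0.0, -0.0, -1.0]]
wrist_force: [-0.7, 2.4, -2.4]
gripper_width: 0.246
```

Call:
drive_tool(series=[[0, 0, 0.02, 0], [0, 0, 0.04, 0], [0, 0, 0.055, 0], [0, 0, 0.07, 0], [0, 0, 0.07, 0]])

```text
time_s: 13.32
tcp_pos: [0.6023, -0.067, 0.1742]
ee_rot: [[0.946, -0.324, -0.0], [-0.324, -0.946, 0.0], [-0.0, -0.0, -1.0]]
wrist_force: [-1.3, 2.7, -2.5]
gripper_width: 0.245
```

Call:
drive_tool(series=[[0, 0, 0.02, 0], [0, 0, 0.04, 0], [0, 0, 0.06, 0], [0, 0, 0.08, 0], [0, 0, 0.1, 0], [0, 0, 0.1, 0]])

```text
time_s: 14.08
tcp_pos: [0.6024, -0.067, 0.1642]
ee_rot: [[0.946, -0.323, 0.001], [-0.323, -0.946, -0.0], [0.001, 0.0, -1.0]]
wrist_force: [-4.3, 2.8, 7.1]
gripper_width: 0.246
```

Call:
drive_tool(series=[[0, 0, 0.02, 0], [0, 0, 0.03, 0], [0, 0, 0.04, 0], [0, 0, 0.04, 0]])

```text
time_s: 14.58
tcp_pos: [0.6025, -0.067, 0.1606]
ee_rot: [[0.946, -0.323, 0.001], [-0.323, -0.946, -0.001], [0.001, 0.0, -1.0]]
wrist_force: [-6.3, 5.0, 12.5]
gripper_width: 0.245
```

Call:
drive_tool(series=[[-0.005, -0.002, 0, 0], [-0.009, -0.004, 0, 0], [-0.009, -0.004, 0.01, 0], [-0.009, -0.004, 0.02, 0], [-0.009, -0.004, 0.02, 0]])

```text
time_s: 15.2
tcp_pos: [0.6023, -0.0668, 0.1584]
ee_rot: [[0.947, -0.323, 0.003], [-0.323, -0.947, -0.001], [0.003, 0.0, -1.0]]
wrist_force: [-5.2, 2.2, 11.1]
gripper_width: 0.246
```

Call:
drive_tool(series=[[0, 0, 0.01, 0], [0, 0, 0.02, 0], [0, 0, 0.025, 0], [0, 0, 0.025, 0]])

```text
time_s: 15.7
tcp_pos: [0.6024, -0.0667, 0.158]
ee_rot: [[0.947, -0.322, 0.004], [-0.322, -0.947, -0.002], [0.004, 0.001, -1.0]]
wrist_force: [-9.1, 3.8, 22.1]
gripper_width: 0.248
```

The collar appears seated: a 3 mm command gave only 0.4 mm of travel, the force doubled, and TCP z is 0.158 as predicted. I'll verify with a look.

```bash
python3 -c "
from h import *
w=snap('wrist','w5');c=snap('side','s5'); s=telemetry.sense(); print(s['time_s'],s['tcp_pos'],s['wrist_force'],s['gripper_width']*87)
q=pix(c,[[.6014,-.0666,.09]])[0]
print(pix(c,[[.6014,-.0666,.131],[.6014,-.0666,.124]])-pix(c,[[.6014,-.0666,.074]]))
g=lambda im,x,y: cv2.resize(im[y:y+100,x:x+100],(400,400),interpolation=cv2.INTER_CUBIC)
cv2.imwrite('pics/f5.png',np.hstack([g(w['color'],270,150),g(c['color'],int(q[0])-50,int(q[1])-50)]))"
```

```text
15.8 [ 0.6023506  -0.06677795  0.15803062] [-9.99504825  3.90883996 22.66474077] 21.0223060194151
[[ -0.93621148 -21.41208565]
 [ -0.81953132 -18.73743778]]
```

View pics/f5.png

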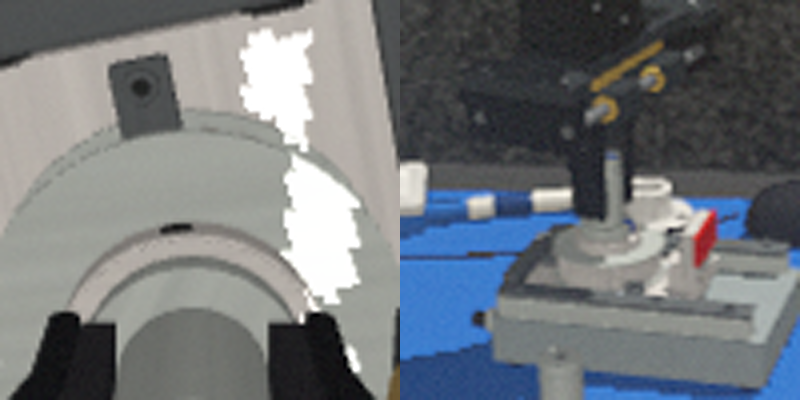

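The collar sits on the hub with no visible gap, the key is hidden and the tab is in its home position. After a short settle I'll hand in.

Call:
drive_tool(series=[[0, 0, 0, 0], [0, 0, 0, 0], [0, 0, 0, 0], [0, 0, 0, 0]])

```text
time_s: 16.3
tcp_pos: [0.6023, -0.0668, 0.158]
ee_rot: [[0.947, -0.322, 0.004], [-0.322, -0.947, -0.002], [0.004, 0.001, -1.0]]
wrist_force: [-9.3, 3.4, 22.8]
gripper_width: 0.243
```

```bash
python3 -c "
from h import *
s=telemetry.sense(); print(s['time_s'],s['tcp_pos'],s['wrist_force'],s['gripper_width']*87,s['joint_velocities']); print(order.finish_job())"
```

```text
16.3 [ 0.60233978 -0.0667761   0.1580309 ] [-9.33717603  3.43500882 22.80748863] 21.119045216746493 [-0.02070856  0.0671665   0.10863624 -0.10879241 -0.04777827  0.05128868]
the job is handed in; nothing more can be done
None
```

I pushed the drawer home, took the keyed shaft from the rack and turned it about 29° to the keyway. I then pressed it down against the probe until the collar sat on the hub, and handed in at 16.3 s while still gripping and pressing. No verdict was reported.

**Last checks**
- **Drawer:** after the push, the bore at (0.6014, -0.0666) matched the probe position measured earlier to within about 1 mm.
- **Collar:** TCP height was 0.158 m, as predicted for the collar on the hub. The last 3 mm of commanded travel gave only 0.4 mm of movement, and the upward force doubled to about 22 N. The final picture shows no gap.
- **Key:** it entered the keyway with no noticeable resistance.
- **Grip:** the fingers stand at about 21 mm on the 22 mm grip, and the arm was steady.

**Not confirmed:** there was no direct reading of the probe, so its depth is inferred from the TCP height. About 10 N of sideways force remained at the end. Most of it presses the drawer towards its stop.

The blank shaft and the loupe were not touched.

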